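# Snap a pen screwdriver's hook onto the bench eye

## Robot

A 7-joint arm with a two-finger parallel gripper is mounted at the origin on the work surface. World frame = base frame: x ahead of the robot, y to its left, z up, the work surface at z = 0. Lengths are in m, angles in rad, forces in N, time in s.
With the tool pointing down it reaches from about 0.4 to 0.875 m from the base axis. Payload 19.3 kg.
Tool frame: the origin (TCP) lies at the very end of the fingers, on their centre line; the grasp point (between the pads) lies 19 mm behind it; z points along the fingers, y is the line along which they close (so a half turn about z gives the same grasp; the last joint's range is limited). The gripper opens to 85 mm and grips with 20 to 120 N. Pads are 22 mm wide; open, the fingers measure 114 mm over their backs; the gripper's body (76 mm by 85 mm) begins 54 mm behind the grasp point. The pads swing forward as they close: fully open they stand 13 mm farther back than shut.
Start: joints at [1.123, 0.521, -0.036, 1.599, 0.021, 1.021, -0.113], TCP at [0.231, -0.581, 0.231] pointing down, gripper open.
Joint ranges: [-2.91, 2.91], [-0.3, 2.13], [-1.5, 1.42], [0.17, 2.43], [-1.26, 4.41], [0.16, 1.93], [-2.52, 2.52]. Speed limits (rad/s): [1.89, 1.89, 2.39, 2.39, 3.01, 3.01, 3.01].

## Interface

Orientations are given as [roll, pitch, yaw] about the fixed x, y, z axes, in that order (R = Rz(yaw) Ry(pitch) Rx(roll)).
In Python, from workcell import bot gives the robot as it stands.
- The arm moves only by the shell command python3 -m crank 'ROWS' [FORCE]. ROWS is a JSON object of lists of equal length, an entry for each row: "travel": the shift along the world's x, y, z in cm, a list of three; "turn": the turn, a rotation vector about the world's x, y, z in degrees, a list of three; "gripper": the closure, from 0 (fully open) to 1 (shut). A call has exactly 5 rows; each row is the pose to reach, as a shift and turn from the pose commanded when the call began; what a row does not reach only later rows make up. A row lasts 1/10 s, in which the tool goes at most 50 mm and 8.59 degrees, less where a joint would pass 70% of its speed; a pose out of reach is approached as far as the arm can. A call with a gripper value outside its range is refused whole. The fingers move at their own pace and stop on an object; FORCE is the grip in N (left out, the last holds). Time passes only in rows, so rows that repeat a pose let the fingers close, or fill a call up. It gives the time, the measured TCP pose, the force, the opening and the grip force at its end, in the units of the state.
- bot.observe(): the state, without advancing time (a new reading comes with each control period).
- bot.grab_frame(name): name is "scene" or "top" or "wrist"; returns a dict with "pixels" (384x512x3 uint8, red, green, blue), "fx", "fy", "cx", "cy" (pixels), "dist" ([k1, k2, p1, p2, k3] as OpenCV has them; the pictures are not rectified), "extrinsics" (4x4, takes a point from world to camera coordinates). Camera axes: x right, y down, z forward; pixel columns grow to the right and rows downward; lengths in m; the calibration is good to about 2 mm. A picture is of the moment at which its call begins. There is no depth.
- bot.job_done(): hands the job in; it is judged then, once.
The state is a dict: "clock": time; "qpos": joint angles; "qd": joint speeds; "joint_efforts": joint torques, N m; "position": TCP position; "tool_rot": TCP orientation; "force": force on the tool from outside, world axes, zero at the start; "moment": the same for the moment, N m; "grip_width": finger opening in m; "finger_force": force on a finger pad.
Only numpy, scipy, OpenCV 4.12 (cv2) and the standard library are available. Lean on these libraries where they do the work, as an engineer would, in place of code of your own. Each camera call takes 0.05 s, during which the arm holds its last target. There are 200 camera calls.

## Task

Take the pen screwdriver that has a snap hook on its top out of the dock and clip the hook onto the steel eye of the green bench bracket: press the sprung gate down on the eye's outer bar, by feel because the eye's height is set differently each time, until the bar passes and the gate springs shut. Then tug the hook upward against the bar with about 10 N to check that it is locked, lower it until it hangs by its hook and let go, so that it is left hanging at rest. Never press or pull the hook on the eye with more than 22 N or let it drop onto it, and leave the other screwdriver, the carton and the jar where they are.

Things in the scene. Friction and masses are not known exactly. Their poses are not given: they have to be found in the camera images.
- driver: Pen screwdriver with snap hook, 0.3 kg, 224 mm tall, standing chuck down in one of the dock's cups. Origin: centre of its foot; z up its axis, x towards the hook's nose. Body 28 mm diameter, z 0 to 110; hook of 8 mm rod above it in the xz plane: spine at x = 6, pointed crown, nose at x = 34, mouth downward, shut by a gate.
- tab (a point): Grip point: middle of the flat upright steel tab on top of the hook's crown, at x = 20, z = 203 mm of the driver; axes as the driver's. The tab is 28 mm along x, 10 mm thick along y (pinch it across y), from z = 184 to 224 mm.
- throat (a point): Point inside the hook at x = 20, z = 158 mm of the driver, axes as the driver's. The inside spans x = 10 (spine) to 30 (nose); the crown is an inverted V, peak of its rod's axis at x = 20, z = 184, falling to z = 164 at spine and nose. A captured bar's axis lies between z = 145 (on the shut gate) and z = 170 (in the crown, x = 20). It hangs tilted about 10 degrees, body towards the post.
- nose_tip (a point): Lower end of the nose, x = 37, z = 131 mm of the driver, axes as the driver's; the 8 mm rod reaches down to z = 127. The nose flares outward from z = 141 down as a lead-in.
- gate (a joint): Gate angle (rad): 0 shut, grows as it is pushed up into the hook, to 1.4. A 6 mm bar, 21 mm long, hinged on the spine at x = 8, z = 138 mm of the driver, free end at the nose. Spring 0.07 N m shut, +0.05 per rad. Pulled from inside the shut gate is rigid.
- gate_mid (a point): Where the eye's bar should press the shut gate from below: x = 23, z = 135 mm of the driver (good from x = 20 to 26), axes as the driver's. Pressing takes some 5 to 10 N; once the bar's axis is 20 to 26 mm above z = 138 the force drops and the gate snaps shut under it. A few mm on, the crown meets the bar and the force rises steeply.
- bracket: Green steel post (24 x 30 mm, 212 mm high) on a plate, fixed to the bench, with a clamp block that carries the eye on a level stem. Origin on the bench below the middle of the eye's outer bar; z up, x from that bar to the post, 130 mm away. Nothing stands under or in front of the eye. The hook goes on with its nose in the loop, its spine and body outside, on the side away from the post.
- eye_mid (a point): Nominal middle of the axis of the eye's outer bar, 210 mm above the bench; axes as the bracket's. The eye's true height is not measured: it is clamped rigidly anywhere up to 10 mm above or below this point; x and y are true. The eye is a level loop of 8 mm steel rod: outer bar straight along y, 48 mm long, opening 46 mm along x, 56 mm along y.
- dock: Fixed dock: aluminium plate 70 x 140 x 6 mm with two black cups, 42 mm outside, 34 mm inside diameter, their rims 45 mm and inner floors 9 mm above the bench, at y = -40 and +40 mm. Origin under the plate's centre.
- spare: The other pen screwdriver, the same body without hook or tab, 110 mm tall, in the other cup: leave it. Origin at its foot.
- carton: Open cardboard carton of metal fittings, 100 x 80 x 45 mm: leave it. Origin under its centre.
- jar: Small jar, 44 mm in diameter, 70 mm tall: leave it. Origin under its centre.

How it is judged:
By the outcome, as a careful person would: the job done as asked, in the order asked, and still so for the second after the job is handed in, with the robot touching nothing.
It also fails if it takes over 61 s, if anything falls off the work surface, if the arm or the gripper's body presses on something with over 40 N, if the wrist force passes 120 N, or if a joint passes its speed limit or range.

## Working session

There is one attempt and no reset: what is moved stays moved. The work goes in short steps, Python scripts to look and compute and a shell command to move; the robot and the scene stay as the last step left them, time stands still between calls to the robot, and variables do not carry over. Pictures are saved under pics/ and viewed, at most 10 in all, crops included, and the job is handed in when it is done.

```bash
mkdir -p pics; ls; python3 - <<'E'
from workcell import bot
import cv2,json,numpy as np
cal={}
for n in ["scene","top"]:
    f=bot.grab_frame(n)
    cv2.imwrite(f"pics/{n}0.png",cv2.cvtColor(cv2.resize(np.array(f["pixels"],dtype=np.uint8),(800,600),interpolation=cv2.INTER_CUBIC),cv2.COLOR_RGB2BGR))
    np.save(f"{n}0.npy",f["pixels"])
    cal[n]={k:np.array(f[k]).tolist() for k in ["fx","fy","cx","cy","dist","extrinsics"]}
json.dump(cal,open("cal.json","w"))
o=bot.observe();print({k:np.round(v,3).tolist() for k,v in o.items()})
for n in cal:
    E=np.array(cal[n]["extrinsics"]);print(n,-E[:3,:3].T@E[:3,3])
E
```

```text
pics
{'clock': 0.1, 'qpos': [1.123, 0.522, -0.036, 1.6, 0.021, 1.021, -0.113], 'qd': [-0.0, -0.004, 0.0, -0.0, -0.001, 0.001, -0.002], 'joint_efforts': [0.002, -92.849, 1.983, -37.053, 0.018, 0.005, 0.0], 'position': [0.23, -0.581, 0.231], 'tool_rot': [-3.141, 0.0, 0.378], 'force': [-0.182, -0.063, -0.499], 'moment': [-0.0, 0.022, -0.009], 'finger_force': 0.0, 'grip_width': 0.086}
scene [0.91597477 0.23740428 0.69156405]
top [ 0.43261036 -0.02105306  1.05118998]
```

View pics/scene0.png

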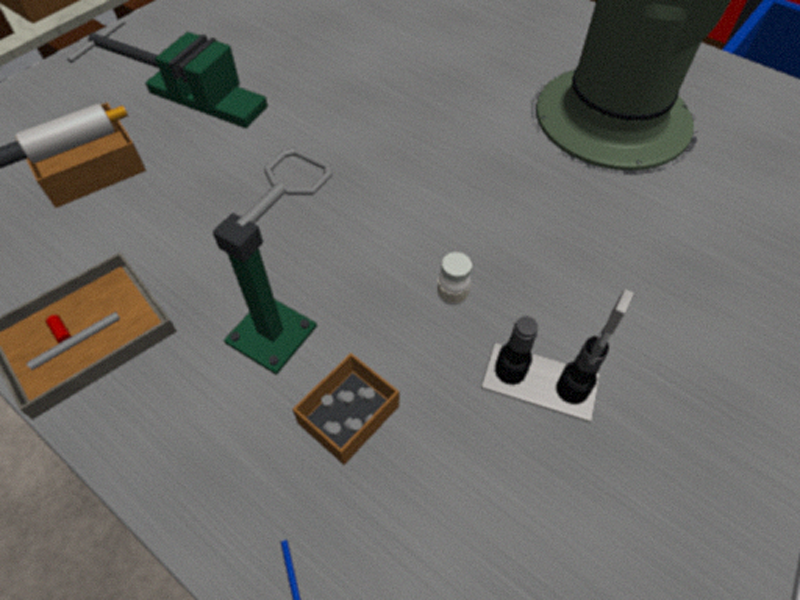

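View pics/top0.png

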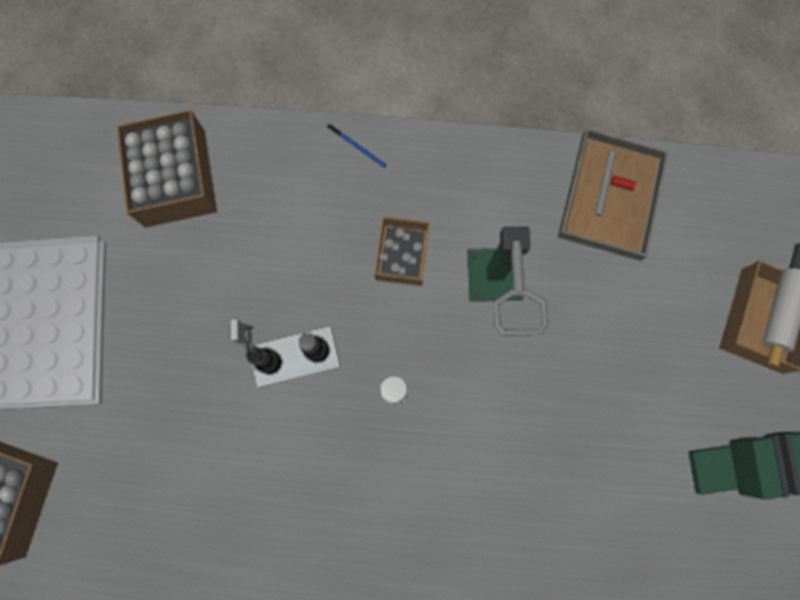

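The scene view shows the eye loop at about (297,175), the hooked driver at (590,350) and the spare at (518,350). In the top view the eye's outer bar is at about (520,334), the tab at (240,331), the driver's cup at (265,360) and the spare's at (314,347). I'll enlarge crops of the driver and bracket.

```bash
python3 - <<'E'
import numpy as np,cv2
def crop(n,u0,v0,w,h,s):
    a=np.load(n+"0.npy").astype(np.uint8)[v0:v0+h,u0:u0+w]
    a=cv2.resize(a,None,fx=s,fy=s,interpolation=cv2.INTER_CUBIC)[:,:,::-1].copy()
    for k in range(0,w,10):
        cv2.line(a,(k*s,0),(k*s,6),(0,255,255),1)
        if k%20==0: cv2.putText(a,str(u0+k),(k*s,16),0,.35,(0,255,255),1)
    for k in range(0,h,10):
        cv2.line(a,(0,k*s),(6,k*s),(0,255,255),1)
        if k%20==0: cv2.putText(a,str(v0+k),(8,k*s+4),0,.35,(0,255,255),1)
    return a
# resized pixel = (native+.5)*1.5625-.5
cv2.imwrite("pics/drv.png",np.hstack([crop("scene",300,175,100,100,4)[:,:400],crop("top",140,195,80,80,5)[:400]]))
cv2.imwrite("pics/brk.png",np.hstack([crop("scene",130,85,100,150,4),crop("top",290,140,80,120,5)]))
E
```

```text
(no output)
```

View pics/drv.png

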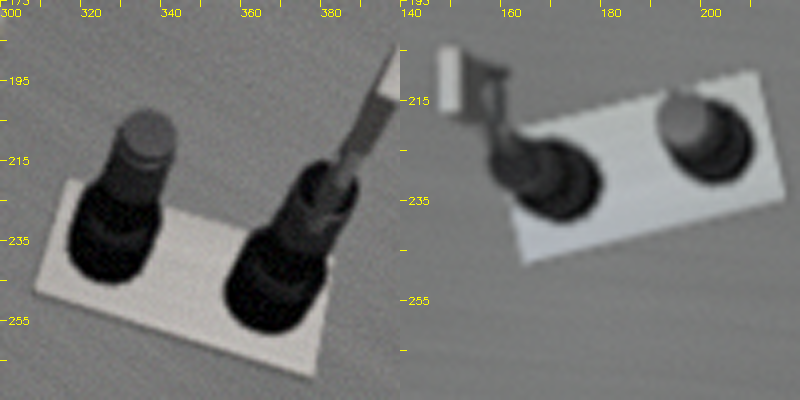

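View pics/brk.png

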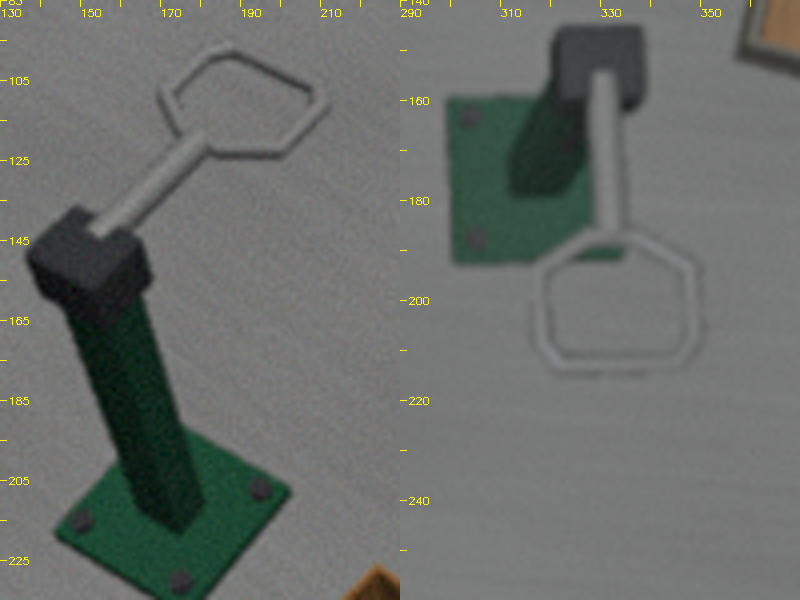

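Driver crop: the top view shows the tab's top face at about (149.5,210.5) native, its long side along the image column, with the hook joining a body that leads to the cup at (171,231). Bracket crop: the eye's outer bar runs from (321.5,213) to (346.5,212) in the top view and from (188,97.5) to (209.5,107.5) in the scene view. Next I'll solve for the poses.

```bash
cat > h.py <<'E'
import numpy as np,cv2,json
cal=json.load(open("cal.json"))
def KD(c): return np.array([[c["fx"],0,c["cx"]],[0,c["fy"],c["cy"]],[0,0,1.]]),np.array(c["dist"])
def proj(c,P):
    K,D=KD(c);E=np.array(c["extrinsics"]);r,_=cv2.Rodrigues(E[:3,:3])
    return cv2.projectPoints(np.array(P,float).reshape(-1,1,3),r,E[:3,3],K,D)[0].reshape(-1,2)
def onz(c,uv,z):
    K,D=KD(c);E=np.array(c["extrinsics"]);n=cv2.undistortPoints(np.array(uv,float).reshape(-1,1,2),K,D).reshape(-1,2)
    d=np.c_[n,np.ones(len(n))]@E[:3,:3];o=-E[:3,:3].T@E[:3,3]
    return o+d*((z-o[2])/d[:,2:])
E
python3 - <<'E'
from h import *
from scipy.optimize import least_squares
T=lambda p:np.array([290+(p[0]-400)/5-.4,140+p[1]/5-.4]); S=lambda p:np.array([130+p[0]/4-.4,85+p[1]/4-.4])
Pl=np.array([[0,24],[0,-24],[54,0]])*1e-3
tp=np.array([T(p) for p in [(557,365),(682,361),(611,234)]]);sp=np.array([S(p) for p in [(232,51),(318,91),(198,141)]])
# orientation sign: bracket x->post; y=left of x
def f(q,full=False):
    c,s=np.cos(q[3]),np.sin(q[3])
    W=np.c_[q[0]+c*Pl[:,0]-s*Pl[:,1],q[1]+s*Pl[:,0]+c*Pl[:,1],np.full(3,q[2])]
    out=[]
    for n,m in(("top",tp),("scene",sp)):
        p=proj(cal[n],W); out.append((p-m).ravel())
    return np.concatenate(out)
o=onz(cal["top"],tp,.21);print("top rays",o.round(4))
d=o[2]-o[:2].mean(0)
for sw in(0,1):
    if sw: tp[:2]=tp[1::-1].copy();sp[:2]=sp[1::-1].copy()
    r=least_squares(f,[*o[:2].mean(0)[:2],.21,np.arctan2(d[1],d[0])]);print(r.x.round(4),np.degrees(r.x[3]),r.cost,r.fun.round(1))
D=lambda p:np.array([140+(p[0]-400)/5-.4,195+p[1]/5-.4])
pc=onz(cal["top"],[D(p) for p in[(757,70),(784,200),(524,265)]],.006);print("plate",pc.round(4)); print(np.linalg.norm(np.diff(pc,axis=0),axis=1))
dc=(pc[0]+pc[2])/2;a=pc[1]-pc[2];a/=np.linalg.norm(a);print("dockcentre",dc,"cups",dc-a*.04,dc+a*.04)
t=onz(cal["top"],[D(p) for p in[(440,46),(462,48),(460,113),(437,111)]],.233);print("tab",t.round(4),t.mean(0).round(4))
e=(t[2]+t[3]-t[0]-t[1])/2;print(np.linalg.norm(e),"tab dir",np.degrees(np.arctan2(e[1],e[0])))
print("proj tabtop in scene 800", (proj(cal["scene"],[t.mean(0),dc])+.5)*1.5625)
print("jar",onz(cal["top"],[((393)/1.5625,390/1.5625)],.07),"carton",onz(cal["top"],[(402/1.5625,250/1.5625)],.045))
E
```

```text
top rays [[ 0.5681 -0.1393  0.21  ]
 [ 0.574  -0.1915  0.21  ]
 [ 0.6257 -0.1592  0.21  ]]
[ 0.571  -0.1634  0.2099 -0.0985] -5.643990669489673 533.6804967002155 [  0.2  -2.5  -2.1   2.4   4.4   0.8  21.1  12.6 -17.8 -10.2  -2.3  -1.1]
[ 0.5715 -0.1668  0.2104  0.1188] 6.803903751673033 575.231398549587 [-23.2   0.7  24.6  -1.    0.5   0.3  -0.1   0.2   0.2   0.5   0.9   1. ]
plate [[0.588  0.1161 0.006 ]
 [0.5224 0.0953 0.006 ]
 [0.478  0.2242 0.006 ]]
[0.0688724  0.13637755]
dockcentre [0.53302218 0.17017013 0.006     ] cups [0.52001125 0.20799493 0.006     ] [0.5460331  0.13234532 0.006     ]
tab [[0.5532 0.2166 0.233 ]
 [0.5531 0.2075 0.233 ]
 [0.5266 0.2047 0.233 ]
 [0.5266 0.2142 0.233 ]] [0.5399 0.2108 0.233 ]
0.026696380089030056 tab dir -174.44973781879673
proj tabtop in scene 800 [[625.22954386 299.77916646]
 [541.94326277 379.0378281 ]]
jar [[0.48833652 0.00122747 0.07      ]] carton [[0.71663976 0.00668025 0.045     ]]
```

```bash
G='"gripper":[0,0,0,0,0]'
python3 -m crank '{"travel":[[2.8,3.8,1.6],[5.6,7.6,3.2],[8.4,11.4,4.8],[11.2,15.2,6.4],[14,19,8]],"turn":[[0,0,-4],[0,0,-8],[0,0,-12],[0,0,-16],[0,0,-16]],"gripper":[0,0,0,0,0]}' 
python3 -m crank '{"travel":[[1.8,4.2,0],[3.6,8.4,0],[5.4,12.6,0],[7.2,16.8,0],[9,21,0]],"turn":[[0,0,0],[0,0,0],[0,0,0],[0,0,0],[0,0,0]],"gripper":[0,0,0,0,0]}'
python3 -m crank '{"travel":[[1,4.6,0],[2,9.2,0],[3,13.8,0],[4,18.4,0],[5,23,0]],"turn":[[0,0,0],[0,0,0],[0,0,0],[0,0,0],[0,0,0]],"gripper":[0,0,0,0,0]}'
python3 -m crank '{"travel":[[0.7,4,0],[1.4,8,0],[2.1,12,0],[2.9,16.2,0],[2.9,16.2,0]],"turn":[[0,0,0],[0,0,0],[0,0,0],[0,0,0],[0,0,0]],"gripper":[0,0,0,0,0]}'
python3 - <<'E'
from workcell import bot
import cv2,numpy as np
from h import *
f=bot.grab_frame("wrist");a=np.array(f["pixels"],dtype=np.uint8);np.save("wrist1.npy",a)
cal["w1"]={k:np.array(f[k]).tolist() for k in ["fx","fy","cx","cy","dist","extrinsics"]};json.dump(cal,open("cal.json","w"))
cv2.imwrite("pics/wrist1.png",cv2.resize(a,(768,576),interpolation=cv2.INTER_CUBIC)[:,:,::-1])
o=bot.observe();print({k:np.round(o[k],4).tolist() for k in("position","tool_rot","qpos","force")})
print("tab pred", proj(cal["w1"],[[.5399,.2108,.233],[.5532,.2121,.233],[.5266,.2095,.233],[.52,.208,.119]])*1.5)
E
```

```text
clock: 0.6
position: [0.3712, -0.3891, 0.3118]
tool_rot: [-3.141, 0.0, 0.096]
force: [0.3, -0.8, -0.2]
grip_width: 0.0859
finger_force: 0.0
clock: 1.1
position: [0.4608, -0.1791, 0.3113]
tool_rot: [3.142, 0.0, 0.098]
force: [1.5, -1.8, 0.5]
grip_width: 0.0853
finger_force: 0.0
clock: 1.6
position: [0.5105, 0.0509, 0.3113]
tool_rot: [3.142, 0.0, 0.098]
force: [1.5, -0.3, 0.7]
grip_width: 0.0855
finger_force: 0.0
clock: 2.1
position: [0.5387, 0.2169, 0.3106]
tool_rot: [-3.139, 0.001, 0.105]
force: [-0.3, -1.2, -0.2]
grip_width: 0.0859
finger_force: 0.0
{'position': [0.5389, 0.2138, 0.3105], 'tool_rot': [-3.1408, 0.0013, 0.1025], 'qpos': [-0.2178, 0.3943, -0.3616, 1.6089, 0.147, 1.1663, -2.0803], 'force': [0.313, -1.0418, -0.7047]}
tab pred [[399.76253828 302.91077649]
 [400.17976647 276.96389061]
 [399.3564223  327.91637527]
 [397.38619557 274.35455975]]
```

View pics/wrist1.png

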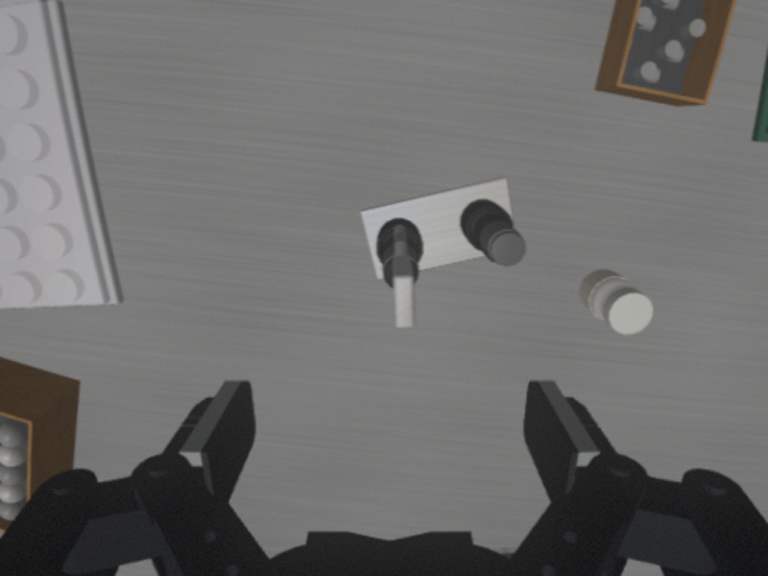

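The wrist view shows the tab's top edge from (404,277) to (404,327), almost where I predicted (about 2 mm off in y) and aligned with the gripper. I'll descend now.

```bash
python3 -m crank '{"travel":[[0,-0.1,-1.5],[0,-0.1,-3],[0.1,-0.1,-4.5],[0.1,-0.1,-6],[0.1,-0.1,-7]],"turn":[[0,0,0],[0,0,0],[0,0,0],[0,0,0],[0,0,0]],"gripper":[0,0,0,0,0]}'
python3 -m crank '{"travel":[[0,0,-1],[0,0,-2],[0,0,-3],[0,0,-4],[0,0,-4.5]],"turn":[[0,0,0],[0,0,0],[0,0,0],[0,0,0],[0,0,0]],"gripper":[0,0,0.2,0.4,0.5]}'
python3 -m crank '{"travel":[[0,0,0],[0,0,0],[0,0,0],[0,0,0],[0,0,0]],"turn":[[0,0,0],[0,0,0],[0,0,0],[0,0,0],[0,0,0]],"gripper":[0.6,0.65,0.7,0.75,0.8]}' 30
```

```text
clock: 2.65
position: [0.5403, 0.2089, 0.2402]
tool_rot: [3.141, 0.001, 0.097]
force: [-0.4, 0.1, 0.4]
grip_width: 0.0852
finger_force: 0.0
clock: 3.15
position: [0.5403, 0.2099, 0.1952]
tool_rot: [3.141, 0.001, 0.099]
force: [1.1, 0.3, 0.1]
grip_width: 0.0441
finger_force: 0.0
clock: 3.65
position: [0.5406, 0.2101, 0.1965]
tool_rot: [-3.142, -0.0, 0.098]
force: [0.2, 0.3, 0.6]
grip_width: 0.0168
finger_force: 0.0
```

```bash
python3 -m crank '{"travel":[[0,0,0],[0,0,0],[0,0,0],[0,0,0],[0,0,0]],"turn":[[0,0,0],[0,0,0],[0,0,0],[0,0,0],[0,0,0]],"gripper":[0.86,0.9,1,1,1]}' 30
python3 -m crank '{"travel":[[0,0,0],[0,0,0],[0,0,0],[0,0,0],[0,0,0]],"turn":[[0,0,0],[0,0,0],[0,0,0],[0,0,0],[0,0,0]],"gripper":[1,1,1,1,1]}' 80
python3 -m crank '{"travel":[[0,0,0.3],[0,0,0.6],[0,0,1],[0,0,1.5],[0,0,2]],"turn":[[0,0,0],[0,0,0],[0,0,0],[0,0,0],[0,0,0]],"gripper":[1,1,1,1,1]}'
```

```text
clock: 4.15
position: [0.5407, 0.2101, 0.1965]
tool_rot: [-3.142, -0.0, 0.098]
force: [0.0, 0.0, 3.7]
grip_width: 0.0098
finger_force: 29.7
clock: 4.65
position: [0.5407, 0.2101, 0.1965]
tool_rot: [-3.141, -0.001, 0.098]
force: [0.1, -1.6, 5.0]
grip_width: 0.0091
finger_force: 77.9
clock: 5.15
position: [0.5405, 0.2101, 0.2167]
tool_rot: [-3.142, 0.0, 0.099]
force: [0.3, -0.5, -2.8]
grip_width: 0.0092
finger_force: 77.8
```

```bash
python3 -m crank '{"travel":[[0,0,2],[0,0,4.5],[0,0,7],[0,0,9.5],[0,0,12]],"turn":[[0,0,0],[0,0,0],[0,0,0],[0,0,0],[0,0,0]],"gripper":[1,1,1,1,1]}'
python3 -m crank '{"travel":[[0,-2,0],[0.4,-5,0],[0.8,-8,0],[1.2,-11.5,0],[1.4,-15,0]],"turn":[[0,0,0.2],[0,0,0.4],[0,0,0.6],[0,0,0.8],[0,0,0.8]],"gripper":[1,1,1,1,1]}'
python3 -m crank '{"travel":[[0.3,-3.5,0],[0.6,-7,0],[0.9,-10.5,0],[1.2,-14,0],[1.4,-17,0]],"turn":[[0,0,0],[0,0,0],[0,0,0],[0,0,0],[0,0,0]],"gripper":[1,1,1,1,1]}'
python3 -m crank '{"travel":[[0,-2,0],[0,-4,0],[0,-5.2,0],[0,-5.7,0],[0,-5.7,0]],"turn":[[0,0,0],[0,0,0],[0,0,0],[0,0,0],[0,0,0]],"gripper":[1,1,1,1,1]}'
python3 -m crank '{"travel":[[0,0,0],[0,0,0],[0,0,0],[0,0,0],[0,0,0]],"turn":[[0,0,0],[0,0,0],[0,0,0],[0,0,0],[0,0,0]],"gripper":[1,1,1,1,1]}'
python3 - <<'E'
from workcell import bot
import cv2,numpy as np
from h import *
o=bot.observe();print({k:np.round(o[k],4).tolist() for k in("position","tool_rot","qpos","force")})
p=np.array(o["position"]);S=[]
for n,(u,v,w,h) in{"scene":(150,30,100,150),"top":(290,170,100,150)}.items():
    f=bot.grab_frame(n);a=np.array(f["pixels"],dtype=np.uint8);np.save(n+"2.npy",a)
    a=cv2.resize(a[v:v+h,u:u+w],None,fx=4,fy=4,interpolation=cv2.INTER_CUBIC)[:,:,::-1].copy()
    c,s=np.cos(o["tool_rot"][2]),np.sin(o["tool_rot"][2])
    P=[p+[c*(x-20.7)*1e-3,s*(x-20.7)*1e-3,(z-187.5)*1e-3] for x,z in((34,145),(37,131),(6,135),(0,0),(0,110))]
    P+=[[.5715,-.1665,.21]]
    for q in proj(cal[n],P): cv2.circle(a,tuple(int(t) for t in (q+.5-[u,v])*4),2,(0,0,255),-1)
    S.append(a)
cv2.imwrite("pics/above.png",np.hstack(S))
E
```

```text
clock: 5.65
position: [0.5403, 0.21, 0.3377]
tool_rot: [-3.141, -0.0, 0.099]
force: [0.3, -0.2, -1.9]
grip_width: 0.0092
finger_force: 78.0
clock: 6.15
position: [0.5545, 0.0588, 0.3367]
tool_rot: [-3.142, -0.0, 0.113]
force: [-0.2, -0.8, -2.4]
grip_width: 0.0089
finger_force: 78.2
clock: 6.65
position: [0.5683, -0.1119, 0.3367]
tool_rot: [3.141, -0.0, 0.112]
force: [0.5, 0.7, -1.3]
grip_width: 0.0092
finger_force: 78.2
clock: 7.15
position: [0.5685, -0.1669, 0.3364]
tool_rot: [-3.141, -0.0, 0.112]
force: [0.4, 0.3, -2.3]
grip_width: 0.0087
finger_force: 78.2
clock: 7.65
position: [0.5686, -0.1667, 0.3363]
tool_rot: [-3.142, -0.0, 0.113]
force: [0.3, -0.0, -2.8]
grip_width: 0.0091
finger_force: 78.2
{'position': [0.5686, -0.1667, 0.3363], 'tool_rot': [-3.1415, -0.0001, 0.1127], 'qpos': [0.3408, 0.3857, -0.2184, 1.5437, 0.0868, 1.2217, -1.3499], 'force': [0.3266, -0.0097, -2.7708]}
```

View pics/above.png

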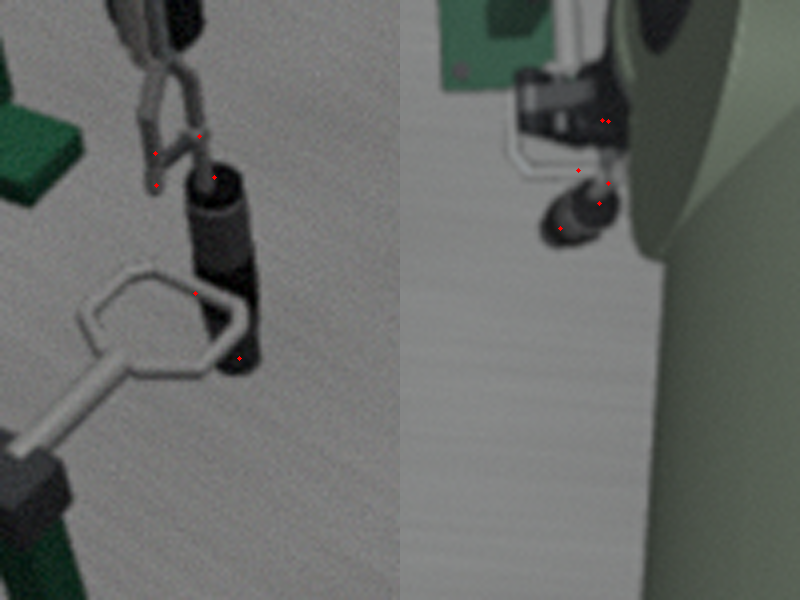

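The overlay matches the held driver in both views (nose tip at about (154,187) and foot at (239,360) in the scene view), and the hook is over the bar's middle. I'll descend and feel for contact.

```bash
python3 -m crank '{"travel":[[0,0,-1.2],[0,0,-2.4],[0,0,-3.6],[0,0,-4.6],[0,0,-5]],"turn":[[0,0,0],[0,0,0],[0,0,0],[0,0,0],[0,0,0]],"gripper":[1,1,1,1,1]}'
python3 -m crank '{"travel":[[0,0,-0.1],[0,0,-0.2],[0,0,-0.3],[0,0,-0.4],[0,0,-0.5]],"turn":[[0,0,0],[0,0,0],[0,0,0],[0,0,0],[0,0,0]],"gripper":[1,1,1,1,1]}'
python3 -m crank '{"travel":[[0,0,-0.1],[0,0,-0.2],[0,0,-0.3],[0,0,-0.4],[0,0,-0.5]],"turn":[[0,0,0],[0,0,0],[0,0,0],[0,0,0],[0,0,0]],"gripper":[1,1,1,1,1]}'
```

```text
clock: 8.25
position: [0.5681, -0.1668, 0.2847]
tool_rot: [-3.141, 0.002, 0.113]
force: [-0.5, -0.5, -3.1]
grip_width: 0.0089
finger_force: 78.1
clock: 8.75
position: [0.5686, -0.1669, 0.2814]
tool_rot: [3.141, -0.0, 0.112]
force: [-0.2, -0.3, -2.7]
grip_width: 0.0091
finger_force: 78.1
clock: 9.25
position: [0.5685, -0.1669, 0.2762]
tool_rot: [-3.142, -0.0, 0.112]
force: [-0.3, -0.1, -2.5]
grip_width: 0.0094
finger_force: 78.1
```

```bash
python3 -m crank '{"travel":[[0,0,-0.1],[0,0,-0.2],[0,0,-0.3],[0,0,-0.4],[0,0,-0.4]],"turn":[[0,0,0],[0,0,0],[0,0,0],[0,0,0],[0,0,0]],"gripper":[1,1,1,1,1]}'
```

```text
clock: 9.75
position: [0.5684, -0.1669, 0.2721]
tool_rot: [-3.142, 0.0, 0.112]
force: [0.3, -0.2, -2.6]
grip_width: 0.0092
finger_force: 78.1
```

```bash
python3 -m crank '{"travel":[[0,0,-0.1],[0,0,-0.2],[0,0,-0.3],[0,0,-0.4],[0,0,-0.4]],"turn":[[0,0,0],[0,0,0],[0,0,0],[0,0,0],[0,0,0]],"gripper":[1,1,1,1,1]}'
```

```text
clock: 10.25
position: [0.5685, -0.167, 0.2684]
tool_rot: [3.141, -0.0, 0.112]
force: [-2.2, 1.3, 2.8]
grip_width: 0.009
finger_force: 78.9
```

```bash
python3 -m crank '{"travel":[[0,0,-0.1],[0,0,-0.2],[0,0,-0.3],[0,0,-0.4],[0,0,-0.4]],"turn":[[0,0,0],[0,0,0],[0,0,0],[0,0,0],[0,0,0]],"gripper":[1,1,1,1,1]}'
```

```text
clock: 10.75
position: [0.5686, -0.1669, 0.2642]
tool_rot: [3.142, -0.0, 0.113]
force: [-0.8, 0.1, 3.6]
grip_width: 0.0092
finger_force: 79.0
```

```bash
python3 -m crank '{"travel":[[0,0,-0.1],[0,0,-0.2],[0,0,-0.3],[0,0,-0.4],[0,0,-0.5]],"turn":[[0,0,0],[0,0,0],[0,0,0],[0,0,0],[0,0,0]],"gripper":[1,1,1,1,1]}'
python3 -m crank '{"travel":[[0,0,-0.1],[0,0,-0.2],[0,0,-0.3],[0,0,-0.4],[0,0,-0.5]],"turn":[[0,0,0],[0,0,0],[0,0,0],[0,0,0],[0,0,0]],"gripper":[1,1,1,1,1]}'
```

```text
clock: 11.25
position: [0.5686, -0.1669, 0.2594]
tool_rot: [3.141, -0.0, 0.112]
force: [-2.1, -1.1, 5.4]
grip_width: 0.0094
finger_force: 79.2
clock: 11.75
position: [0.5683, -0.167, 0.2542]
tool_rot: [-3.142, 0.0, 0.112]
force: [-3.0, 0.4, 3.9]
grip_width: 0.0094
finger_force: 79.2
```

```bash
python3 -m crank '{"travel":[[0,0,-0.1],[0,0,-0.2],[0,0,-0.3],[0,0,-0.4],[0,0,-0.5]],"turn":[[0,0,0],[0,0,0],[0,0,0],[0,0,0],[0,0,0]],"gripper":[1,1,1,1,1]}'
python3 -m crank '{"travel":[[0,0,-0.1],[0,0,-0.2],[0,0,-0.3],[0,0,-0.4],[0,0,-0.4]],"turn":[[0,0,0],[0,0,0],[0,0,0],[0,0,0],[0,0,0]],"gripper":[1,1,1,1,1]}'
```

```text
clock: 12.25
position: [0.5684, -0.1669, 0.2491]
tool_rot: [-3.141, 0.0, 0.112]
force: [-4.2, -0.9, 3.3]
grip_width: 0.0093
finger_force: 79.1
clock: 12.75
position: [0.5679, -0.167, 0.2447]
tool_rot: [-3.141, 0.002, 0.112]
force: [-7.0, -1.2, -2.9]
grip_width: 0.0089
finger_force: 78.5
```

```bash
python3 -m crank '{"travel":[[0,0,-0.1],[0,0,-0.2],[0,0,-0.2],[0,0,-0.2],[0,0,-0.2]],"turn":[[0,0,0],[0,0,0],[0,0,0],[0,0,0],[0,0,0]],"gripper":[1,1,1,1,1]}'
```

```text
clock: 13.25
position: [0.5676, -0.167, 0.2425]
tool_rot: [-3.141, 0.002, 0.112]
force: [-7.3, -0.6, -4.1]
grip_width: 0.0089
finger_force: 78.3
```

```bash
python3 -m crank '{"travel":[[0,0,-0.1],[0,0,-0.2],[0,0,-0.2],[0,0,-0.2],[0,0,-0.2]],"turn":[[0,0,0],[0,0,0],[0,0,0],[0,0,0],[0,0,0]],"gripper":[1,1,1,1,1]}'
```

```text
clock: 13.75
position: [0.5688, -0.1669, 0.2414]
tool_rot: [-3.142, -0.0, 0.113]
force: [0.2, -0.2, -2.3]
grip_width: 0.0091
finger_force: 78.1
```

The forces fell to the weight alone, so the gate has snapped shut. Now I'll tug upward gently.

```bash
python3 -m crank '{"travel":[[0,0,0.2],[0,0,0.4],[0,0,0.6],[0,0,0.8],[0,0,0.9]],"turn":[[0,0,0],[0,0,0],[0,0,0],[0,0,0],[0,0,0]],"gripper":[1,1,1,1,1]}'
python3 -m crank '{"travel":[[0,0,0.05],[0,0,0.1],[0,0,0.15],[0,0,0.2],[0,0,0.2]],"turn":[[0,0,0],[0,0,0],[0,0,0],[0,0,0],[0,0,0]],"gripper":[1,1,1,1,1]}'
```

```text
clock: 14.25
position: [0.5686, -0.1669, 0.2506]
tool_rot: [3.141, -0.0, 0.112]
force: [-0.5, -0.0, -3.1]
grip_width: 0.0087
finger_force: 78.1
clock: 14.75
position: [0.5685, -0.1669, 0.2523]
tool_rot: [3.142, -0.0, 0.112]
force: [-1.3, -1.4, -1.9]
grip_width: 0.0091
finger_force: 78.1
```

```bash
python3 -m crank '{"travel":[[0,0,0.05],[0,0,0.1],[0,0,0.15],[0,0,0.15],[0,0,0.15]],"turn":[[0,0,0],[0,0,0],[0,0,0],[0,0,0],[0,0,0]],"gripper":[1,1,1,1,1]}'
```

```text
clock: 15.25
position: [0.5685, -0.1669, 0.2538]
tool_rot: [-3.142, -0.0, 0.112]
force: [0.3, -0.1, -3.2]
grip_width: 0.0095
finger_force: 78.1
```

```bash
python3 -m crank '{"travel":[[0,0,0.05],[0,0,0.1],[0,0,0.1],[0,0,0.1],[0,0,0.1]],"turn":[[0,0,0],[0,0,0],[0,0,0],[0,0,0],[0,0,0]],"gripper":[1,1,1,1,1]}'
```

```text
clock: 15.75
position: [0.5685, -0.1669, 0.2548]
tool_rot: [-3.142, 0.0, 0.112]
force: [0.2, -1.3, -1.6]
grip_width: 0.009
finger_force: 78.1
```

```bash
python3 -m crank '{"travel":[[0,0,0.05],[0,0,0.1],[0,0,0.1],[0,0,0.1],[0,0,0.1]],"turn":[[0,0,0],[0,0,0],[0,0,0],[0,0,0],[0,0,0]],"gripper":[1,1,1,1,1]}'
```

```text
clock: 16.25
position: [0.5685, -0.1669, 0.2558]
tool_rot: [-3.142, 0.0, 0.112]
force: [-1.3, -0.6, -2.1]
grip_width: 0.0089
finger_force: 78.1
```

```bash
python3 -m crank '{"travel":[[0,0,0.05],[0,0,0.1],[0,0,0.1],[0,0,0.1],[0,0,0.1]],"turn":[[0,0,0],[0,0,0],[0,0,0],[0,0,0],[0,0,0]],"gripper":[1,1,1,1,1]}'
```

```text
clock: 16.75
position: [0.5685, -0.1669, 0.2568]
tool_rot: [-3.142, -0.0, 0.112]
force: [0.1, 0.5, -3.0]
grip_width: 0.0092
finger_force: 78.1
```

```bash
python3 -m crank '{"travel":[[0,0,0.05],[0,0,0.1],[0,0,0.1],[0,0,0.1],[0,0,0.1]],"turn":[[0,0,0],[0,0,0],[0,0,0],[0,0,0],[0,0,0]],"gripper":[1,1,1,1,1]}'
```

```text
clock: 17.25
position: [0.5684, -0.1669, 0.2575]
tool_rot: [-3.141, 0.0, 0.113]
force: [2.4, -1.5, -11.9]
grip_width: 0.0092
finger_force: 77.6
```

```bash
python3 -m crank '{"travel":[[0,0,0.005],[0,0,0.005],[0,0,0.005],[0,0,0.005],[0,0,0.005]],"turn":[[0,0,0],[0,0,0],[0,0,0],[0,0,0],[0,0,0]],"gripper":[1,1,1,1,1]}'
```

```text
clock: 17.75
position: [0.5684, -0.1669, 0.2577]
tool_rot: [-3.141, 0.0, 0.112]
force: [0.6, -0.6, -15.1]
grip_width: 0.009
finger_force: 77.6
```

The tug reads about 12 N net and the gate held. I'll lower with a 10° tilt about the bar's axis, to match the pose it hangs in.

```bash
python3 -m crank '{"travel":[[0,0,-0.3],[0,0,-0.6],[0,0,-0.8],[0,0,-1.0],[0,0,-1.2]],"turn":[[0,0,0],[0.3,-2.5,0],[0.6,-5,0],[0.9,-7.5,0],[1.15,-9.9,0]],"gripper":[1,1,1,1,1]}'
python3 -m crank '{"travel":[[0,0,-0.2],[0,0,-0.4],[0,0,-0.6],[0,0,-0.7],[0,0,-0.7]],"turn":[[0,0,0],[0,0,0],[0,0,0],[0,0,0],[0,0,0]],"gripper":[1,1,1,1,1]}'
python3 -m crank '{"travel":[[0,0,-0.05],[0,0,-0.1],[0,0,-0.15],[0,0,-0.2],[0,0,-0.2]],"turn":[[0,0,0],[0,0,0],[0,0,0],[0,0,0],[0,0,0]],"gripper":[1,1,1,1,1]}'
```

```text
clock: 18.25
position: [0.5689, -0.1671, 0.2466]
tool_rot: [3.141, -0.177, 0.112]
force: [-0.0, 0.1, -3.0]
grip_width: 0.009
finger_force: 79.3
clock: 18.75
position: [0.5687, -0.1667, 0.2386]
tool_rot: [-3.141, -0.173, 0.113]
force: [0.4, -0.3, -3.5]
grip_width: 0.0091
finger_force: 79.2
clock: 19.25
position: [0.5685, -0.1669, 0.2368]
tool_rot: [-3.141, -0.174, 0.112]
force: [-0.6, 0.3, -3.2]
grip_width: 0.0087
finger_force: 79.2
```

```bash
python3 -m crank '{"travel":[[0,0,-0.05],[0,0,-0.1],[0,0,-0.15],[0,0,-0.2],[0,0,-0.2]],"turn":[[0,0,0],[0,0,0],[0,0,0],[0,0,0],[0,0,0]],"gripper":[1,1,1,1,1]}'
python3 -m crank '{"travel":[[0,0,-0.05],[0,0,-0.1],[0,0,-0.1],[0,0,-0.1],[0,0,-0.1]],"turn":[[0,0,0],[0,0,0],[0,0,0],[0,0,0],[0,0,0]],"gripper":[1,1,1,1,1]}'
```

```text
clock: 19.75
position: [0.5685, -0.1669, 0.2347]
tool_rot: [-3.141, -0.174, 0.112]
force: [-0.3, -0.3, -2.4]
grip_width: 0.0092
finger_force: 79.2
clock: 20.25
position: [0.5685, -0.1669, 0.2338]
tool_rot: [-3.141, -0.174, 0.112]
force: [-1.1, -0.3, -2.0]
grip_width: 0.0092
finger_force: 79.2
```

```bash
python3 -m crank '{"travel":[[0,0,-0.05],[0,0,-0.1],[0,0,-0.1],[0,0,-0.1],[0,0,-0.1]],"turn":[[0,0,0],[0,0,0],[0,0,0],[0,0,0],[0,0,0]],"gripper":[1,1,1,1,1]}'
```

```text
clock: 20.75
position: [0.5685, -0.1669, 0.2329]
tool_rot: [-3.141, -0.174, 0.112]
force: [-0.0, 0.5, -2.8]
grip_width: 0.0087
finger_force: 79.2
```

```bash
python3 -m crank '{"travel":[[0,0,-0.05],[0,0,-0.05],[0,0,-0.05],[0,0,-0.05],[0,0,-0.05]],"turn":[[0,0,0],[0,0,0],[0,0,0],[0,0,0],[0,0,0]],"gripper":[1,1,1,1,1]}'
```

```text
clock: 21.25
position: [0.5685, -0.1669, 0.2323]
tool_rot: [-3.141, -0.174, 0.112]
force: [0.7, 0.0, -2.1]
grip_width: 0.0087
finger_force: 79.2
```

```bash
python3 -m crank '{"travel":[[0,0,-0.05],[0,0,-0.05],[0,0,-0.05],[0,0,-0.05],[0,0,-0.05]],"turn":[[0,0,0],[0,0,0],[0,0,0],[0,0,0],[0,0,0]],"gripper":[1,1,1,1,1]}'
```

```text
clock: 21.75
position: [0.5685, -0.1669, 0.2318]
tool_rot: [-3.141, -0.174, 0.112]
force: [-0.3, 0.2, -3.0]
grip_width: 0.009
finger_force: 79.2
```

```bash
python3 -m crank '{"travel":[[0,0,-0.05],[0,0,-0.05],[0,0,-0.05],[0,0,-0.05],[0,0,-0.05]],"turn":[[0,0,0],[0,0,0],[0,0,0],[0,0,0],[0,0,0]],"gripper":[1,1,1,1,1]}'
```

```text
clock: 22.25
position: [0.5685, -0.1669, 0.2313]
tool_rot: [-3.141, -0.174, 0.112]
force: [0.8, -0.1, -2.4]
grip_width: 0.0088
finger_force: 79.2
```

```bash
python3 -m crank '{"travel":[[0,0,-0.05],[0,0,-0.05],[0,0,-0.05],[0,0,-0.05],[0,0,-0.05]],"turn":[[0,0,0],[0,0,0],[0,0,0],[0,0,0],[0,0,0]],"gripper":[1,1,1,1,1]}'
```

```text
clock: 22.75
position: [0.5686, -0.1669, 0.2309]
tool_rot: [-3.141, -0.174, 0.112]
force: [0.1, 0.2, -0.3]
grip_width: 0.0093
finger_force: 79.4
```

```bash
python3 -m crank '{"travel":[[0,0,-0.01],[0,0,-0.01],[0,0,-0.01],[0,0,-0.01],[0,0,-0.01]],"turn":[[0,0,0],[0,0,0],[0,0,0],[0,0,0],[0,0,0]],"gripper":[1,1,1,1,1]}' 20
python3 -m crank '{"travel":[[0,0,0],[0,0,0],[0,0,0],[0,0,0],[0,0,0]],"turn":[[0,0,0],[0,0,0],[0,0,0],[0,0,0],[0,0,0]],"gripper":[0.88,0.86,0.84,0.82,0.8]}' 20
```

```text
clock: 23.25
position: [0.5686, -0.167, 0.2308]
tool_rot: [-3.141, -0.174, 0.112]
force: [-0.1, 0.0, 1.8]
grip_width: 0.0094
finger_force: 79.5
clock: 23.75
position: [0.5685, -0.1669, 0.2307]
tool_rot: [-3.141, -0.174, 0.112]
force: [0.9, 0.1, 0.3]
grip_width: 0.0169
finger_force: 0.0
```

```bash
python3 -m crank '{"travel":[[0,0,0],[0,0,0],[0,0,0],[0,0,0],[0,0,0]],"turn":[[0,0,0],[0,0,0],[0,0,0],[0,0,0],[0,0,0]],"gripper":[0.7,0.6,0.5,0.45,0.4]}'
python3 -m crank '{"travel":[[-0.2,0,1],[-0.4,0,2.2],[-0.7,-0.1,4],[-1.05,-0.1,6],[-1.4,-0.2,8]],"turn":[[0,0,0],[0,0,0],[0,0,0],[0,0,0],[0,0,0]],"gripper":[0.4,0.4,0.4,0.4,0.4]}'
python3 -m crank '{"travel":[[-2,0,2],[-4,0,4],[-7,0,5],[-10,0,5],[-12,0,5]],"turn":[[0,0,0],[0,0,0],[0,0,0],[0,0,0],[0,0,0]],"gripper":[0.4,0.4,0.4,0.4,0.4]}'
python3 - <<'E'
from workcell import bot
import cv2,numpy as np
print(bot.observe()["force"])
def g(n):return np.array(bot.grab_frame(n)["pixels"],dtype=np.uint8)[:,:,::-1]
a=[cv2.resize(g("scene")[60:210,130:230],(400,600),interpolation=cv2.INTER_CUBIC)]
for _ in range(8): g("scene")
b=g("scene");a.append(cv2.resize(b,(400,300)));a[1]=np.vstack([a[1],cv2.resize(g("top"),(400,300))])
cv2.imwrite("pics/end.png",np.hstack(a))
E
```

```text
clock: 24.25
position: [0.5685, -0.1669, 0.2307]
tool_rot: [-3.141, -0.174, 0.112]
force: [-0.9, 0.8, 0.7]
grip_width: 0.0511
finger_force: 0.0
clock: 24.75
position: [0.5543, -0.1689, 0.3127]
tool_rot: [-3.141, -0.175, 0.113]
force: [-0.5, -0.1, 0.7]
grip_width: 0.0515
finger_force: 0.0
clock: 25.25
position: [0.4328, -0.1689, 0.3623]
tool_rot: [3.141, -0.175, 0.112]
force: [0.8, 0.1, 0.8]
grip_width: 0.051
finger_force: 0.0
[0.7596594  0.09446579 0.77086392]
```

View pics/end.png

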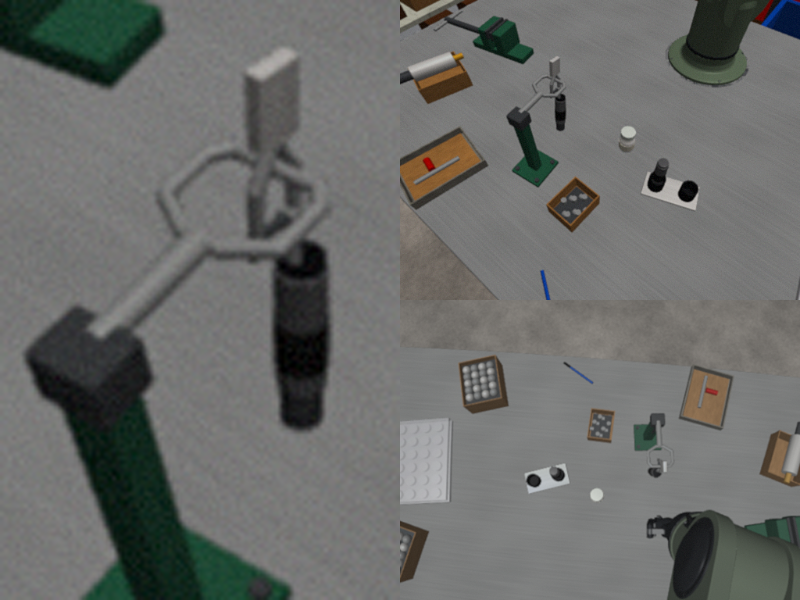

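The picture shows the driver hanging by its hook on the outer bar (tab at (272,95), body at (300,340)), with the gripper clear and everything else in place. I'll wait for it to settle, check that it is still, then hand in.

```bash
for i in 1 2 3 4; do python3 -m crank '{"travel":[[0,0,0],[0,0,0],[0,0,0],[0,0,0],[0,0,0]],"turn":[[0,0,0],[0,0,0],[0,0,0],[0,0,0],[0,0,0]],"gripper":[0.4,0.4,0.4,0.4,0.4]}' | head -1; done
python3 - <<'E'
from workcell import bot
import cv2,numpy as np
g=lambda:cv2.GaussianBlur(np.array(bot.grab_frame("scene")["pixels"],dtype=np.uint8),(5,5),0).astype(int)
f=[g() for _ in range(12)]
m=[np.abs(x-f[0])[60:170,180:220].max() for x in f[1:]];n=[np.abs(x-f[0])[200:310,180:220].max() for x in f[1:]]
print("moving?",m,"noise",n)
if max(m)<=2*max(n)+4: print(bot.job_done())
E
```

```text
clock: 26.3
clock: 26.8
clock: 27.3
clock: 27.8
moving? [np.int64(5), np.int64(5), np.int64(5), np.int64(4), np.int64(5), np.int64(4), np.int64(4), np.int64(6), np.int64(6), np.int64(5), np.int64(4)] noise [np.int64(4), np.int64(4), np.int64(4), np.int64(4), np.int64(4), np.int64(4), np.int64(4), np.int64(5), np.int64(4), np.int64(4), np.int64(4)]
the job is handed in; nothing more can be done
None
```

The screwdriver is clipped on the eye, held against an upward tug of about 12 N (slightly over the 10 N asked), and was left hanging at rest; I handed the job in at about 28 s of the 61 s allowed, with no verdict shown.

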